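# Straightedge against the cover's flange

### The arm

A 6-joint arm with a two-finger parallel gripper is mounted at the origin on the work surface. World frame = base frame: x ahead of the robot, y to its left, z up, the work surface at z = 0. Lengths are in m, angles in rad, forces in N, time in s.
With the tool pointing down it reaches from about 0.225 to 0.875 m from the base axis. Payload 3.4 kg.
Tool frame: the origin (TCP) lies at the very end of the fingers, on their centre line; the grasp point (between the pads) lies 19 mm behind it (manip.tcp_to_grasp is the distance from the TCP to the grasp point, in m); z points along the fingers, y is the line along which they close (so a half turn about z gives the same grasp; the last joint's range is limited). The gripper opens to 85 mm and grips with 20 to 120 N. Pads are 22 mm wide; open, the fingers measure 114 mm over their backs; the gripper's body (76 mm by 85 mm) begins 54 mm behind the grasp point. The pads swing forward as they close: fully open they stand 13 mm farther back than shut.
Start: joints at [-1.441, 0.276, 1.505, -0, 1.361, -0.121], TCP at [0.143, -0.557, 0.231] pointing down, gripper open.
Joint ranges: [-2.89, 2.89], [-0.75, 2.08], [0.22, 2.7], [-1.18, 4.32], [0.11, 2.71], [-2.7, 2.7]. Speed limits (rad/s): [2.57, 2.57, 3.14, 3.14, 3.14, 3.14].

### API

Orientations are given as a unit quaternion [w, x, y, z].
In Python, from rig import status, get_image, job, manip gives the robot as it stands.
- The arm moves only by the tool apply_moves, never from a script. Its arguments are lists of equal length, an entry for each row: "xyz": the shift along the tool's x, y, z each as a share of 0.3 m, from -1 to 1, a list of three; "rot": the turn, a rotation vector about the tool's x, y, z each as a share of 60 degrees, from -1 to 1, a list of three; "hand": the opening, from -1 (shut) to 1 (fully open). A call has 1 to 8 rows; each row shifts and turns the commanded pose from where the row before left it, along the tool's axes as they then stand; what a row does not reach is not made up. A row lasts 1/8 s, in which the tool goes at most 62.5 mm and 10.7 degrees, less where a joint would pass 70% of its speed; a pose out of reach is approached as far as the arm can. A call with a number of a shift or a turn outside -1 to 1 is refused whole. A call with a gripper value outside its range is refused whole. The fingers move at their own pace and stop on an object; "force" is the grip in N (left out, the last holds). Time passes only in rows, so rows that do not move let the fingers close. It gives the time, the measured TCP pose, the force, the opening and the grip force at its end, in the units of the state.
- status.get_state(): the state, without advancing time (a new reading comes with each control period).
- get_image(name): name is "side" or "top" or "wrist"; returns a dict with "pixels" (400x640x3 uint8, red, green, blue), "fovy" (degrees; the focal length in pixels is half the picture's height over the tangent of half this angle, whatever the lens; pixels are square), "cx", "cy" (the principal point, pixels), "origin" and "orientation" of the camera in the world; the wrist camera has in their place "tool_from_camera" (4x4, takes a point from camera to tool coordinates, whose origin is the TCP and whose axes are the flange's). Camera axes: x right, y down, z forward; pixel columns grow to the right and rows downward; lengths in m; the calibration is good to about 2 mm. A picture is of the moment at which its call begins: read the wrist's pose just before it. There is no depth.
- job.sign_off(): hands the job in; it is judged then, once.
The state is a dict: "clock": time; "qpos": joint angles; "qd": joint speeds; "effort": joint torques, N m; "position": TCP position; "ee_rot": TCP orientation; "contact_force": force on the tool from outside, world axes, zero at the start; "moment": the same for the moment, N m; "width": finger opening in m; "gripper_force": force on a finger pad.
Only numpy, scipy, OpenCV 4.12 (cv2) and the standard library are available. Lean on these libraries where they do the work, as an engineer would, in place of code of your own. Each camera call takes 0.05 s, during which the arm holds its last target. There are 200 camera calls.

### The job

Check the cast cover's flange for warp: lay the steel straightedge flat on the bench along the long side of the cover that has no brake drum standing against it, spanning that whole side, and slide it slowly home until it sits flush with the flange from end to end. Over and above its drag on the bench, make it bear on the flange with a steady 6 to 10 newtons for about a second, never much more, then let go. Do not shove the cover or push it with the gripper, and leave everything else on the bench where it is.

Things in the scene. Friction and masses are not known exactly. Their poses are not given: they have to be found in the camera images.
- straightedge: plain steel straightedge, a flat bar 220 mm long (its x), 30 mm wide (its y), 12 mm thick, weight differs from one to another, 0.3 to 0.7 kg, so its drag on the bench is not known beforehand, small scale marks along one edge and a dark spot near one end; lies flat on the bench. Origin: centre of its underside. Either long edge and either way round will do
- straightedge_a (a point): point on the straightedge's centre line, 90 mm from its middle towards its +x end, at half its thickness (6 mm up)
- straightedge_b (a point): point on the straightedge's centre line, 90 mm from its middle towards its -x end, at half its thickness (6 mm up)
- cover: dark cast-iron gearbox cover, about 4 kg, loose on the bench: a flat flange 180 mm long (its x), 90 mm wide (its y), 16 mm high with straight upright sides, and on it a dome 116 x 50 mm up to 36 mm high (ribs to 40 mm, round cap to 44 mm). Origin: centre of its underside; the long sides are at y = +45 mm and y = -45 mm
- drum: brake drum, dark iron, 200 mm across, 64 mm high, 5 kg, open side down, standing about 15 mm from one long side of the cover. Origin: centre of its underside
- bearing: ball-bearing ring, 52 mm across, 16 mm high, lying on the bench on the other long side of the cover, its near edge about 85 to 90 mm from the flange. Origin: centre of its underside
- wrench: steel wrench about 210 mm long lying on the bench at the side. Origin: its middle, underside
- gear: steel gear wheel 88 mm across, 36 mm high at the hub, beyond the cover. Origin: centre of its underside
- can: grey can, 60 mm across, 120 mm high, beyond the cover. Origin: centre of its underside
- carton: cardboard carton 80 x 100 x 55 mm, beyond the cover. Origin: centre of its underside
- piston: aluminium piston 80 mm across, 50 mm high, beyond the cover. Origin: centre of its underside

How it is judged:
On the way:
1. the straightedge, lying flat and spanning the side, is pressed flush against the cover's flange with at least 5 N, for 0.3 s (((y of straightedge_a in the frame of cover between 0.058 and 0.0615 m and y of straightedge_b in the frame of cover between 0.058 and 0.0615 m) or (y of straightedge_a in the frame of cover between -0.0615 and -0.058 m and y of straightedge_b in the frame of cover between -0.0615 and -0.058 m)) and height (world z) of each of straightedge_a, straightedge_b below 0.0085 m and x of straightedge in the frame of cover between -0.018 and 0.018 m and contact force between straightedge and cover above 5 N), for 0.3 s.
At the end, for the whole second after the job is handed in: the straightedge lies flat, released and at rest, along the cover's clear long side, at most 1.5 mm off the flange at either end (90 mm from its middle), its middle within 18 mm of the side's middle; the cover is within 3 mm of its start (((y of straightedge_a in the frame of cover between 0.058 and 0.0615 m and y of straightedge_b in the frame of cover between 0.058 and 0.0615 m) or (y of straightedge_a in the frame of cover between -0.0615 and -0.058 m and y of straightedge_b in the frame of cover between -0.0615 and -0.058 m)) and height (world z) of each of straightedge_a, straightedge_b below 0.0085 m and x of straightedge in the frame of cover between -0.018 and 0.018 m and distance of cover from where it was at the start of the episode below 0.003 m and linear speed of each of straightedge, cover below 0.01 m/s); the robot touches nothing.
It fails at once if the cover is shoved more than 3 mm (distance of cover from where it was at the start of the episode above 0.003 m).
It fails at once if the straightedge is pushed against the cover with more than 18 N (contact force between straightedge and cover above 18 N).
It fails at once if the robot itself pushes the cover with more than 5 N (contact force between any of the fingers, the arm and cover above 5 N).
It fails at once if another thing on the bench is moved more than 10 mm (distance of any of drum, bearing, wrench, gear, can, carton, piston from where it was at the start of the episode above 0.01 m).
It also fails if it takes over 53 s, if anything falls off the work surface, if the arm or the gripper's body presses on something with over 40 N, if the wrist force passes 120 N, or if a joint passes its speed limit or range.

## Working session

There is one attempt and no reset: what is moved stays moved. The work goes in short steps, Python scripts to look and compute and a tool call to move; the robot and the scene stay as the last step left them, time stands still between calls to the robot, and variables do not carry over. Pictures are saved under pics/ and viewed, at most 10 in all, crops included, and the job is handed in when it is done.

Besides the shell and the picture viewer there is one more tool, called after "Emit:" as name(argument=value, ...) on one line, values as JSON. apply_moves: Moves the arm, as the interface text tells. Its arguments: {"type":"object","properties":{"xyz":{"type":"array","items":{"type":"array","items":{"type":"number","minimum":-1,"maximum":1}}},"rot":{"type":"array","items":{"type":"array","items":{"type":"number","minimum":-1,"maximum":1}}},"hand":{"type":"array","items":{"type":"number"}},"force":{"type":"number"}},"required":["xyz","rot","hand"]}

```bash
mkdir -p pics; ls
cat > h.py <<'E'
import numpy as np, cv2
from scipy.spatial.transform import Rotation as R
from rig import status, get_image, job, manip
def q(o): return R.from_quat([o[1],o[2],o[3],o[0]]).as_matrix()
def cam(name):
    s=status.get_state(); d=get_image(name)
    if name=="wrist":
        T=np.array(d["tool_from_camera"]); M=q(s["ee_rot"])
        Rm=M@T[:3,:3]; o=np.array(s["position"])+M@T[:3,3]
    else: Rm=q(d["orientation"]); o=np.array(d["origin"])
    im=np.array(d["pixels"]); f=im.shape[0]/2/np.tan(np.radians(d["fovy"])/2)
    return im,dict(R=Rm,o=o,f=f,cx=d["cx"],cy=d["cy"])
def ray(c,u,v): 
    r=c["R"]@np.array([(u-c["cx"])/c["f"],(v-c["cy"])/c["f"],1]); return r/np.linalg.norm(r)
def atz(c,u,v,z): r=ray(c,u,v); return c["o"]+r*(z-c["o"][2])/r[2]
def proj(c,p): x=c["R"].T@(np.array(p)-c["o"]); return c["f"]*x[0]/x[2]+c["cx"],c["f"]*x[1]/x[2]+c["cy"]
def save(im,n): cv2.imwrite(n,im[:,:,::-1])
E
python3 - <<'E'
from h import *
import pickle
D={}
for n in("top","side","wrist"):
    im,c=cam(n); D[n]=(im,c); print(n,c["o"].round(3),c["R"].round(2).tolist(),c["f"])
pickle.dump(D,open("d0.pkl","wb"))
save(D["top"][0],"pics/top.png"); save(D["side"][0],"pics/side.png"); save(D["wrist"][0],"pics/wrist.png")
print(status.get_state(), manip.tcp_to_grasp)
E
```

```text
pics
top [0.428 0.006 1.23 ] [[-0.03, -0.99, 0.12], [-1.0, 0.03, -0.0], [0.0, -0.12, -0.99]] 427.40247283904637
side [ 0.378 -0.663  0.906] [[0.97, -0.18, 0.16], [-0.24, -0.76, 0.61], [0.01, -0.63, -0.78]] 402.5387108744819
wrist [ 0.206 -0.54   0.373] [[0.25, -0.93, -0.26], [-0.97, -0.24, -0.06], [-0.0, 0.26, -0.96]] 340.851734371946
{'clock': 0.15, 'qpos': array([-1.44101538e+00,  2.76454576e-01,  1.50582803e+00,  2.29950449e-05,
        1.36075260e+00, -1.21006852e-01]), 'qd': array([-0.00120091, -0.00168779, -0.00409726,  0.00028587, -0.00110764,
       -0.00077617]), 'effort': array([ 2.94726460e-04, -4.17144406e+01, -2.46030807e+01, -3.10069927e-04,
        7.71730207e-03, -2.41255655e-06]), 'position': array([ 0.14264233, -0.55660837,  0.23064138]), 'ee_rot': array([-7.21319407e-04,  9.92148524e-01,  1.25063130e-01,  8.07872163e-06]), 'contact_force': array([-0.82168946, -0.04390563, -0.62886104]), 'moment': array([-0.02157096, -0.01022598,  0.02595732]), 'gripper_force': 0.0, 'width': 0.08531515790514155} 0.0187
```

View pics/top.png

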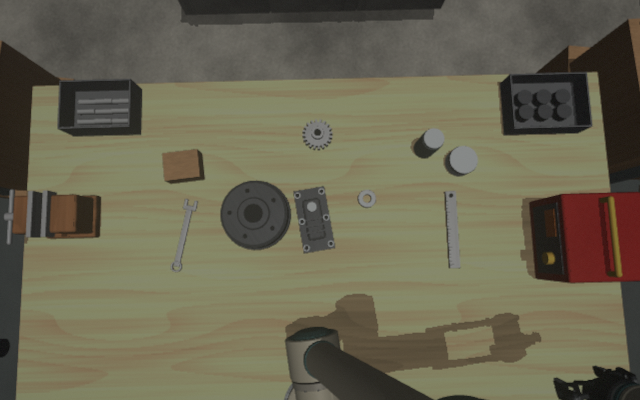

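View pics/side.png

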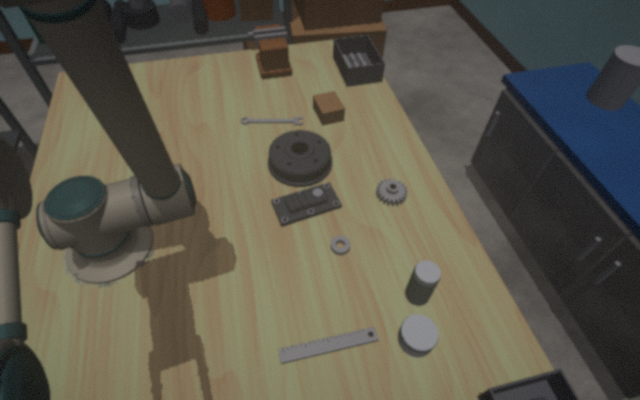

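Top: straightedge at about (450,192)–(456,268), cover at (314,220) with drum on its left (255,215), bearing to the right (367,199). The clear side faces right (world -y). Side view agrees: straightedge (280,355)–(377,333).

Run:
```python
from h import *
import pickle
D=pickle.load(open("d0.pkl","rb")); im,c=D["top"]
for n,u,v,z in [("se1",450,192,.012),("se2",456,268,.012),("cov",314,220,.016),("bearing",367,199,.016),("drum",255,215,.064),("can",430,140,.1),("pis",462,160,.05)]:
    print(n,atz(c,u,v,z).round(3))
a=cv2.resize(im[170:280,285:475],None,fx=4,fy=4,interpolation=cv2.INTER_CUBIC); a=cv2.convertScaleAbs(a,alpha=1.5); save(a,"pics/crop.png")
print(proj(D["wrist"][1],[.4,-.4,0]))
```

```text
se1 [ 0.593 -0.378  0.012]
se2 [ 0.376 -0.381  0.012]
cov [0.522 0.016 0.016]
bearing [ 0.578 -0.138  0.016]
drum [0.536 0.176 0.064]
can [ 0.724 -0.305  0.1  ]
pis [ 0.677 -0.405  0.05 ]
(np.float64(218.06120091483908), np.float64(-156.15999738406867))
```

View pics/crop.png

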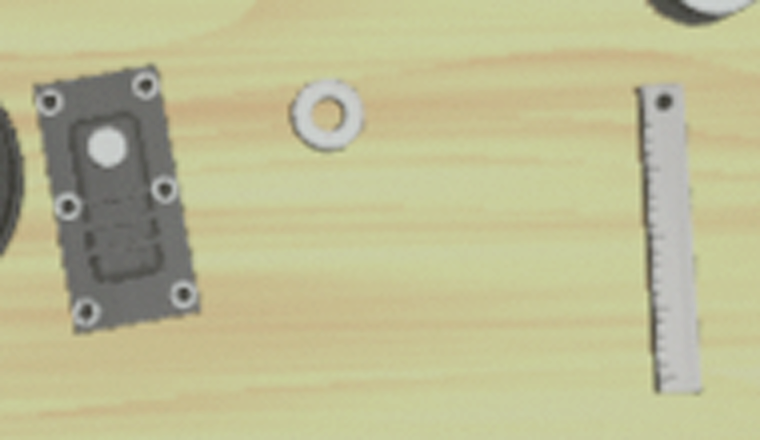

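Crop shows bar corners (642,87),(682,85),(700,391),(659,391), flange corners (34,86),(156,65),(200,311),(75,333).

```bash
cat >> h.py <<'E'
def rect(c,px,z):
    P=np.array([atz(c,u,v,z)[:2] for u,v in px]); m=P.mean(0)
    return P,m
def rep(n,P):
    # corners: far-left, far-right, near-right, near-left
    ax=(P[0]+P[1]-P[2]-P[3])/2
    print(n,"mid",P.mean(0).round(4),"len",np.linalg.norm(ax).round(4),"wid",(np.linalg.norm(P[0]+P[3]-P[1]-P[2])/2).round(4),"head",np.degrees(np.arctan2(ax[1],ax[0])).round(2))
E
python3 - <<'E'
from h import *
import pickle
D=pickle.load(open("d0.pkl","rb")); im,c=D["top"]
k=lambda L:[((u+.5)/4-.5+285,(v+.5)/4-.5+170) for u,v in L]
rep("bar",rect(c,k([(642,87),(682,85),(700,391),(659,391)]),.012)[0])
rep("cov",rect(c,k([(34,86),(156,65),(200,311),(75,333)]),.016)[0])
b,_=rect(c,k([(290,115),(364,115)]),.010); print(b,b.mean(0))
s=status.get_state(); M=q(s["ee_rot"])
print("to over bar", M.T@(np.array([.48,-.40,.33])-s["position"])/.3)
E
```

```text
bar mid [ 0.4865 -0.3775] len 0.2172 wid 0.0289 head -0.35
cov mid [0.5247 0.0165] len 0.1784 wid 0.0892 head 8.31
[[ 0.58141412 -0.1099419 ]
 [ 0.58000099 -0.16315396]] [ 0.58070756 -0.13654793]
to over bar [ 1.21896139 -0.2271059  -0.33063166]
```

Emit:
apply_moves(xyz=[[0.19,-0.04,-0.06],[0.2,-0.04,-0.06],[0.2,-0.04,-0.06],[0.2,-0.04,-0.06],[0.2,-0.04,-0.06],[0.2,-0.04,-0.03],[0,0,0],[0,0,0]], rot=[[0,0,0],[0,0,0],[0,0,0],[0,0,0],[0,0,0],[0,0,0],[0,0,0.125],[0,0,0.122]], hand=[1,1,1,1,1,1,1,1])

```text
clock: 1.15
position: [0.4672, -0.3999, 0.3284]
ee_rot: [-0.0, 1.0, -0.005, -0.0]
contact_force: [-0.6, -0.1, -0.0]
width: 0.0852
gripper_force: 0.0
```

Emit:
apply_moves(xyz=[[0,0,0],[0,0,0]], rot=[[0,0,0],[0,0,0]], hand=[0.3,0.3])

```text
clock: 1.4
position: [0.466, -0.4008, 0.3287]
ee_rot: [-0.0, 1.0, -0.003, -0.0]
contact_force: [-0.2, -0.1, -1.1]
width: 0.0556
gripper_force: 0.0
```

Run:
```python
from h import *
import pickle
im,c=cam("wrist"); pickle.dump((im,c),open("d1.pkl","wb")); save(im,"pics/w1.png")
s=status.get_state();print(s["position"],R.from_matrix(q(s["ee_rot"])).as_matrix().round(3).tolist(),s["width"],s["contact_force"])
```

```text
[ 0.46596248 -0.40093788  0.32869781] [[1.0, -0.007, -0.0], [-0.007, -1.0, 0.0], [-0.0, -0.0, -1.0]] 0.05562695370565048 [ 0.52534703 -0.64997456  0.09505515]
```

View pics/w1.png

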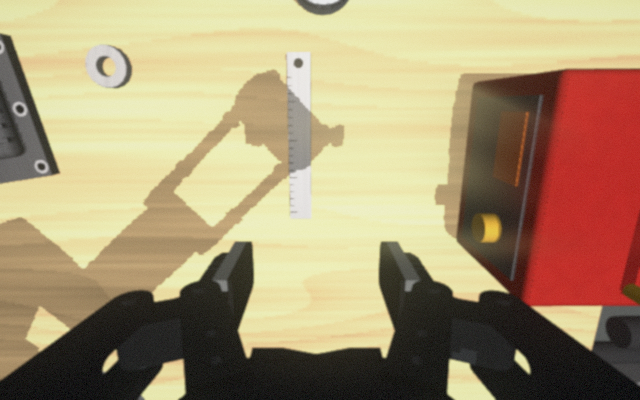

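The wrist view shows the bar upright at (286,53)–(312,218), with the bearing at (108,66) and the cover at far left.

Run:
```python
from h import *
import pickle
im,c=pickle.load(open("d1.pkl","rb")); D=pickle.load(open("d0.pkl","rb")); t=D["top"][1]
g=cv2.cvtColor(im,cv2.COLOR_RGB2GRAY).astype(int); hs=cv2.cvtColor(im,cv2.COLOR_RGB2HSV)[:,:,1].astype(int)
for v in (60,75,100,130,160,190,210): print(v,hs[v,280:318].tolist())
rep("barw",rect(c,[(286,53),(310.5,53),(312,218),(290,218)],.012)[0])
tp=[((u+.5)/4-.5+285,(v+.5)/4-.5+170) for u,v in [(642,87),(682,85),(700,391),(659,391)]]
def tri(c1,p1,c2,p2):
    r1,r2=ray(c1,*p1),ray(c2,*p2); s=np.linalg.lstsq(np.c_[r1,-r2],c2["o"]-c1["o"],rcond=None)[0]
    return (c1["o"]+s[0]*r1+c2["o"]+s[1]*r2)/2
for a,b in zip([(286,53),(310.5,53),(312,218),(290,218)],tp): print(tri(c,a,t,b).round(4))
# side-cam check of height too
```

```text
60 [73, 73, 72, 73, 73, 71, 45, 18, 7, 5, 8, 7, 7, 12, 14, 26, 38, 44, 53, 53, 36, 21, 14, 8, 5, 7, 4, 3, 3, 7, 32, 63, 70, 73, 72, 70, 71, 69]
75 [79, 72, 69, 69, 71, 73, 62, 28, 8, 7, 4, 7, 7, 5, 7, 8, 5, 8, 7, 5, 5, 7, 5, 4, 5, 6, 7, 3, 4, 7, 30, 60, 65, 63, 65, 67, 64, 64]
100 [94, 93, 90, 94, 89, 89, 88, 63, 37, 19, 21, 22, 21, 17, 18, 17, 18, 19, 18, 15, 9, 6, 5, 7, 5, 4, 3, 4, 4, 6, 22, 52, 57, 55, 56, 56, 55, 55]
130 [93, 90, 91, 90, 92, 89, 88, 77, 51, 29, 25, 21, 25, 19, 21, 24, 22, 22, 25, 23, 22, 22, 24, 26, 25, 26, 25, 23, 23, 30, 46, 75, 86, 88, 82, 87, 88, 85]
160 [89, 90, 95, 94, 93, 95, 94, 95, 76, 39, 16, 14, 12, 10, 17, 13, 12, 14, 14, 15, 15, 14, 14, 16, 14, 14, 12, 13, 10, 21, 41, 68, 79, 68, 63, 58, 59, 61]
190 [64, 64, 64, 64, 63, 63, 66, 63, 57, 42, 20, 7, 6, 5, 3, 3, 3, 3, 4, 4, 6, 5, 4, 6, 5, 6, 4, 4, 2, 6, 17, 45, 61, 65, 63, 63, 61, 67]
210 [62, 61, 60, 62, 61, 59, 60, 59, 61, 51, 26, 9, 8, 6, 7, 7, 6, 6, 5, 3, 4, 4, 6, 4, 3, 4, 6, 4, 3, 3, 11, 33, 57, 60, 65, 63, 62, 61]
barw mid [ 0.4851 -0.3787] len 0.2175 wid 0.0309 head -0.12
[ 0.5943 -0.3636  0.0125]
[ 0.5952 -0.3941  0.0073]
[ 0.3764 -0.3931  0.0093]
[ 0.3777 -0.3625  0.0136]
```

Emit:
apply_moves(xyz=[[0.03,-0.035,0.15],[0.037,-0.04,0.18],[0,0,0.18],[0,0,0.18],[0,0,0.15],[0,0,0.1],[0,0,0.05],[0,0,0]], rot=[[0,0,0],[0,0,0],[0,0,0],[0,0,0],[0,0,0],[0,0,0],[0,0,0],[0,0,0]], hand=[0.3,0.3,0.3,0.3,0.3,0.3,0.3,0.3], force=40)

```text
clock: 2.45
position: [0.4861, -0.3784, 0.0313]
ee_rot: [-0.0, 1.0, -0.004, -0.001]
contact_force: [-0.9, -0.4, -0.5]
width: 0.0556
gripper_force: 0.0
```

Run:
```python
from h import *
im,c=cam("wrist"); save(im,"pics/w2.png"); s=status.get_state();print(s["position"],q(s["ee_rot"]).round(3).tolist())
```

```text
[ 0.4868584  -0.37908352  0.03244839] [[1.0, -0.008, 0.001], [-0.008, -1.0, -0.001], [0.001, 0.001, -1.0]]
```

View pics/w2.png

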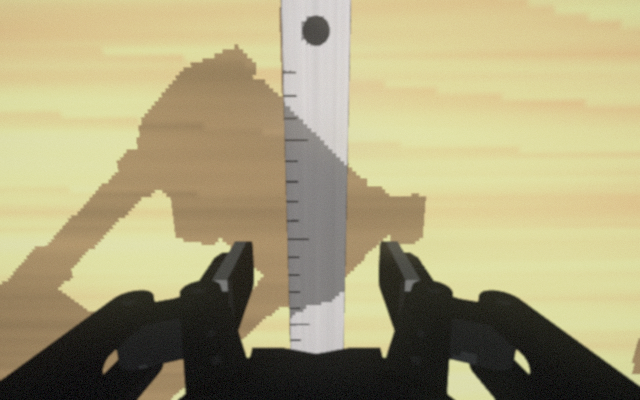

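The bar (290–345 px wide) is centred between the pads (250, 380). Descend and grip.

Emit:
apply_moves(xyz=[[0,0,0.05],[0,0,0.035],[0,0,0.01],[0,0,0],[0,0,0],[0,0,0],[0,0,0],[0,0,0]], rot=[[0,0,0],[0,0,0],[0,0,0],[0,0,0],[0,0,0],[0,0,0],[0,0,0],[0,0,0]], hand=[0.3,0.3,0.3,0,-0.4,-0.6,-0.6,-0.6], force=50)

```text
clock: 3.5
position: [0.4868, -0.3787, 0.0039]
ee_rot: [0.0, 1.0, -0.004, 0.0]
contact_force: [-0.6, 0.8, 4.0]
width: 0.0288
gripper_force: 51.0
```

Emit:
apply_moves(xyz=[[0,0,0],[0,0,-0.02],[0,0,-0.05],[0,0,-0.1],[0,0,-0.1],[0,0,0]], rot=[[0,0,0],[0,0,0],[0,0,0],[0,0,0],[0,0,0],[0,0,0]], hand=[-0.8,-0.8,-0.8,-0.8,-0.8,-0.8], force=60)

```text
clock: 4.25
position: [0.488, -0.38, 0.087]
ee_rot: [0.002, 1.0, -0.004, 0.002]
contact_force: [0.3, 0.2, -6.6]
width: 0.028
gripper_force: 60.2
```

Emit:
apply_moves(xyz=[[0.02,-0.12,-0.06],[0.025,-0.16,-0.06],[0.03,-0.16,-0.06],[0.03,-0.16,-0.06],[0.02,-0.16,-0.03],[0.02,-0.07,0],[0,0,0],[0,0,0]], rot=[[0,0,0],[0,0,0],[0,0,0],[0,0,0],[0,0,0],[0,0,-0.073],[0,0,-0.073],[0,0,0]], hand=[-0.8,-0.8,-0.8,-0.8,-0.8,-0.8,-0.8,-0.8])

```text
clock: 5.25
position: [0.531, -0.1291, 0.1639]
ee_rot: [-0.0, 0.997, 0.072, -0.001]
contact_force: [-0.9, 0.4, -5.0]
width: 0.028
gripper_force: 60.7
```

Run:
```python
from h import *
import pickle
im,c=cam("wrist"); s=status.get_state(); pickle.dump((im,c,s),open("d3.pkl","wb")); save(im,"pics/w3.png"); print(s["position"],q(s["ee_rot"]).round(4).tolist(),s["contact_force"],s["width"])
```

```text
[ 0.53112724 -0.12950804  0.16406541] [[0.9897, 0.1434, -0.0024], [0.1434, -0.9897, 0.0007], [-0.0023, -0.001, -1.0]] [ 0.17220954 -0.43955653 -4.86381749] 0.028147906673058037
```

View pics/w3.png

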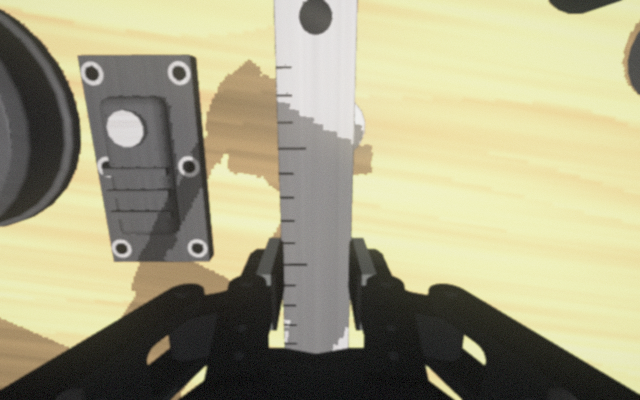

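The cover's top face in the wrist view has corners about (79,56),(191,55),(208,261),(114,262). The bar is held straight and the bearing is behind it at (358,122).

Run:
```python
from h import *
import pickle
im,c,s=pickle.load(open("d3.pkl","rb"))
rep("cov",rect(c,[(79,56),(191,55),(208,261),(114,262)],.016)[0])
g=cv2.cvtColor(im,cv2.COLOR_RGB2GRAY)
for v in (62,150,220,255): print(v,g[v,184:222].tolist())
for w in ("bar end spot",): print(atz(c,316,15,.16))
D=pickle.load(open("d0.pkl","rb"))
# project bar-held sides: heading of held bar via edges at its top height
z=s["position"][2]-.0039+.012
L=[atz(c,u,v,z)[:2] for u,v in [(275,20),(287.5,330),(357,20),(348,330)]]
print(np.round(L,4)); 
for a,b in((0,1),(2,3)): d=L[a]-L[b]; print(np.degrees(np.arctan2(d[1],d[0])))
```

```text
cov mid [0.5234 0.0161] len 0.1785 wid 0.0883 head 8.0
62 [149, 127, 121, 116, 112, 104, 90, 75, 61, 63, 64, 85, 140, 192, 220, 223, 224, 223, 224, 222, 222, 222, 224, 222, 222, 224, 222, 224, 224, 225, 224, 225, 224, 225, 225, 224, 223, 223]
150 [110, 110, 111, 112, 109, 112, 108, 103, 88, 73, 77, 76, 73, 74, 70, 54, 51, 43, 47, 63, 97, 132, 153, 156, 158, 153, 156, 157, 158, 157, 157, 157, 160, 159, 160, 161, 162, 159]
220 [89, 98, 113, 112, 107, 112, 112, 111, 108, 114, 114, 114, 113, 109, 113, 111, 115, 117, 111, 111, 105, 92, 72, 55, 50, 68, 133, 200, 229, 235, 235, 233, 234, 234, 234, 233, 236, 235]
255 [110, 113, 109, 107, 105, 116, 127, 145, 166, 190, 204, 209, 210, 211, 213, 213, 214, 213, 208, 188, 156, 131, 114, 108, 98, 78, 57, 60, 93, 149, 198, 217, 220, 218, 219, 219, 218, 219]
[ 0.62883527 -0.1141093   0.16      ]
[[ 0.6224 -0.1003]
 [ 0.4957 -0.1204]
 [ 0.6266 -0.1292]
 [ 0.4997 -0.1477]]
9.030193717541415
8.310099906726668
```

Emit:
apply_moves(xyz=[[0.014,-0.1,0],[0.015,-0.098,0],[0,0,0.12],[0,0,0.15],[0,0,0.12],[0,0,0.07],[0,0,0.03],[0,0,0]], rot=[[0,0,0],[0,0,0],[0,0,0],[0,0,0],[0,0,0],[0,0,0],[0,0,0],[0,0,0]], hand=[-0.8,-0.8,-0.8,-0.8,-0.8,-0.8,-0.8,-0.8])

```text
clock: 6.3
position: [0.5319, -0.0701, 0.0179]
ee_rot: [-0.0, 0.997, 0.072, -0.0]
contact_force: [0.4, 0.1, -5.4]
width: 0.0277
gripper_force: 60.8
```

Emit:
apply_moves(xyz=[[0,0,0.015],[0,0,0.015],[0,0,0.008],[0,0,0.004],[0,0,0.002],[0,0,0]], rot=[[0,0,0],[0,0,0],[0,0,0],[0,0,0],[0,0,0],[0,0,0]], hand=[-0.8,-0.8,-0.8,-0.8,-0.8,-0.8])

```text
clock: 7.05
position: [0.532, -0.0698, 0.0052]
ee_rot: [0.0, 0.997, 0.072, 0.0]
contact_force: [-0.1, -0.2, -6.3]
width: 0.028
gripper_force: 60.8
```

Emit:
apply_moves(xyz=[[0,0,0.003],[0,0,0.002],[0,0,0],[0,0,0],[0,0,0],[0,0,0]], rot=[[0,0,0],[0,0,0],[0,0,0],[0,0,0],[0,0,0],[0,0,0]], hand=[-0.8,-0.8,-0.3,-0.05,-0.05,-0.05])

```text
clock: 7.8
position: [0.5324, -0.0699, 0.004]
ee_rot: [0.0, 0.997, 0.072, 0.0]
contact_force: [0.3, 0.0, -0.2]
width: 0.0411
gripper_force: 0.0
```

Emit:
apply_moves(xyz=[[0,0,-0.04],[0,0,-0.1],[0,0,-0.1],[0,0.1,-0.1],[0,0.08,0],[0,0,0]], rot=[[0,0,0],[0,0,0],[0,0,0],[0,0,0],[0,0,0],[0,0,0]], hand=[-0.05,-0.05,-0.05,-0.05,-0.05,-0.05])

```text
clock: 8.55
position: [0.5405, -0.1247, 0.107]
ee_rot: [0.001, 0.997, 0.071, 0.001]
contact_force: [-1.0, 0.4, -1.1]
width: 0.0406
gripper_force: 0.0
```

Run:
```python
from h import *
import pickle
s=status.get_state(); D={n:cam(n) for n in("wrist","top")}; pickle.dump((D,s),open("d4.pkl","wb")); save(D["wrist"][0],"pics/w4.png"); print(s["position"],q(s["ee_rot"]).round(4).tolist(),s["contact_force"],s["width"],s["qpos"])
```

```text
[ 0.54054164 -0.12465946  0.10695698] [[0.9898, 0.1425, 0.0024], [0.1425, -0.9898, -0.0011], [0.0022, 0.0015, -1.0]] [-0.98878834  0.40496244 -1.05030269] 0.040603652295481324 [-3.51917740e-01  3.42589278e-01  1.73869808e+00 -3.00847831e-04
  1.05769781e+00  1.07601428e+00]
```

View pics/w4.png

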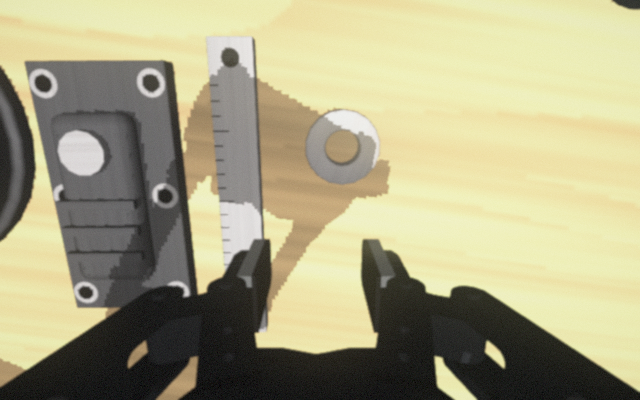

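The bar lies parallel to the flange with a gap: flange top edge (163,62)–(187,290), bar left edge (207,37)–(224,265). The bearing at (343,147) has not moved.

Run:
```python
from h import *
import pickle
D,s=pickle.load(open("d4.pkl","rb")); c=D["wrist"][1]
h=np.radians(8.2); C=np.array([.524,.0163]); A=np.array([[np.cos(h),np.sin(h)],[-np.sin(h),np.cos(h)]])
def cf(u,v,z): return (A@(atz(c,u,v,z)[:2]-C)).round(4)
print("flange",cf(163,62,.016),cf(185,280,.016)); print("bar L",cf(207,37,.012),cf(223.5,265,.012)); print("bar R",cf(253.5,37,.012),cf(262,230,.012))
print("bearing near",cf(306,147,.016),"mid",cf(343,147,.016))
print(A@(np.array([.532,-.0699])-C))
for y in(-.118,): 
  w=C+A.T@np.array([-.008,y]); print(w, (q(s["ee_rot"]).T@(np.r_[w,.107]-s["position"]))/.3)
```

```text
flange [ 0.0883 -0.0434] [-0.0663 -0.042 ]
bar L [ 0.1037 -0.0716] [-0.0559 -0.0709]
bar R [ 0.1037 -0.1014] [-0.0275 -0.1014]
bearing near [ 0.0341 -0.1345] mid [ 0.0341 -0.1598]
[-0.0043764  -0.08645974]
[ 0.532912   -0.10163463] [-0.01423331 -0.07959033 -0.00029122]
```

Emit:
apply_moves(xyz=[[-0.014,-0.08,0],[0,0,0],[0,0,0],[0,0,0],[0,0,0],[0,0,0],[0,0,0],[0,0,0]], rot=[[0,0,-0.15],[0,0,-0.15],[0,0,-0.15],[0,0,-0.15],[0,0,-0.15],[0,0,-0.15],[0,0,-0.15],[0,0,-0.15]], hand=[-0.53,-0.53,-0.53,-0.53,-0.53,-0.53,-0.53,-0.53])

```text
clock: 9.65
position: [0.5314, -0.0987, 0.1053]
ee_rot: [-0.001, 0.762, 0.647, -0.0]
contact_force: [-0.3, 0.2, 0.4]
width: 0.0201
gripper_force: 0.0
```

Emit:
apply_moves(xyz=[[0,0,0],[0,0,0],[0,0,0],[0,0,0],[0,0,0]], rot=[[0,0,-0.15],[0,0,-0.15],[0,0,0],[0,0,0],[0,0,0]], hand=[-0.53,-0.53,-0.53,-0.53,-0.53])

```text
clock: 10.28
position: [0.532, -0.0998, 0.1056]
ee_rot: [-0.0, 0.654, 0.756, -0.0]
contact_force: [-0.3, 0.0, -1.0]
width: 0.0202
gripper_force: 0.0
```

```bash
cat >> h.py <<'E'
def cov(s):
    h=np.radians(8.2); C=np.array([.524,.0163]); A=np.array([[np.cos(h),np.sin(h)],[-np.sin(h),np.cos(h)]])
    M=q(s["ee_rot"]); f=np.array(s["contact_force"])
    print("t",round(s["clock"],2),"cov xy",(A@(s["position"][:2]-C)).round(4),"z",round(s["position"][2],4),"head",np.degrees(np.arctan2(M[1,0],M[0,0])).round(2),"tilt",M[2,:2].round(4),"Fcov",(A@f[:2]).round(2),f[2].round(2),"w",round(s["width"],4))
E
python3 -c "
from h import *
cov(status.get_state())"
```

```text
t 10.28 cov xy [-0.0086 -0.1161] z 0.1056 head 98.25 tilt [ 0.0001 -0.0003] Fcov [-0.27  0.07] -0.96 w 0.0202
```

Emit:
apply_moves(xyz=[[-0.007,0,0.08],[0,0,0.1],[0,0,0.08],[0,0,0.04],[0,0,0.025],[0,0,0.01],[0,0,0],[0,0,0]], rot=[[0,0,0],[0,0,0],[0,0,0],[0,0,0],[0,0,0],[0,0,0],[0,0,0],[0,0,0]], hand=[-0.53,-0.53,-0.53,-0.53,-0.53,-0.53,-0.53,-0.53])

```text
clock: 11.28
position: [0.533, -0.1023, 0.0058]
ee_rot: [0.001, 0.654, 0.756, 0.0]
contact_force: [-0.7, -0.6, -0.3]
width: 0.0199
gripper_force: 0.0
```

```bash
python3 -c "
from h import *
im,c=cam('wrist');save(im,'pics/w5.png')
cov(status.get_state())
for i in range(4): im,c=cam('wrist'); cov(status.get_state())"
```

```text
t 11.32 cov xy [-0.0081 -0.1187] z 0.0057 head 98.31 tilt [-0.0006  0.0011] Fcov [-0.77  0.29] -0.03 w 0.0207
t 11.38 cov xy [-0.0082 -0.1186] z 0.0056 head 98.31 tilt [-0.0005  0.0009] Fcov [-0.05 -1.14] -0.07 w 0.0198
t 11.43 cov xy [-0.0082 -0.1186] z 0.0056 head 98.31 tilt [-0.0004  0.0008] Fcov [-0.57 -0.44] 0.12 w 0.0197
t 11.47 cov xy [-0.0083 -0.1186] z 0.0055 head 98.31 tilt [-0.0004  0.0006] Fcov [ 0.02 -0.17] -0.36 w 0.02
t 11.53 cov xy [-0.0084 -0.1186] z 0.0054 head 98.31 tilt [-0.0003  0.0005] Fcov [-0.55  0.63] 0.08 w 0.02
```

View pics/w5.png

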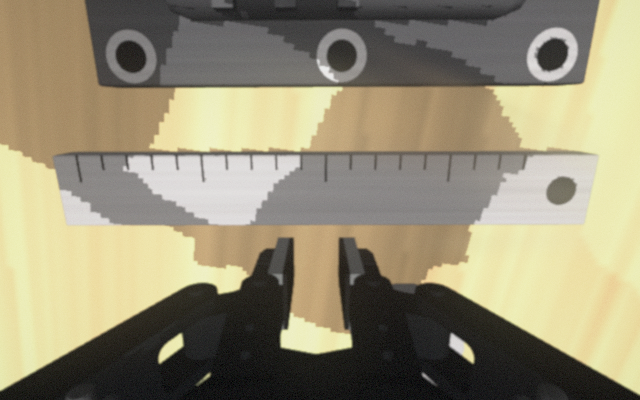

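The wrist view shows the bar at rows 153–225, parallel to the flange edge at row 86, with the fingers about 5 mm behind it. Start sliding slowly.

Emit:
apply_moves(xyz=[[0.007,0,0.004],[0.007,0,0],[0.007,0,0],[0.007,0,0],[0.007,0,0],[0.007,0,0],[0.007,0,0],[0.007,0,0]], rot=[[0,0,0],[0,0,0],[0,0,0],[0,0,0],[0,0,0],[0,0,0],[0,0,0],[0,0,0]], hand=[-0.53,-0.53,-0.53,-0.53,-0.53,-0.53,-0.53,-0.53])

```text
clock: 12.52
position: [0.53, -0.0855, 0.0039]
ee_rot: [0.0, 0.654, 0.756, -0.0]
contact_force: [-0.5, -1.6, -0.7]
width: 0.02
gripper_force: 1.1
```

```bash
cat >> h.py <<'E'
def edges():
    s=status.get_state(); im,c=cam("wrist"); cov(s)
    g=cv2.cvtColor(im,cv2.COLOR_RGB2GRAY)
    save(np.hstack([im]),"pics/last.png"); return im,c
E
python3 -c "
from h import *
edges()"
```

```text
t 12.53 cov xy [-0.0086 -0.1016] z 0.0039 head 98.31 tilt [-0.0001 -0.    ] Fcov [-0.68 -1.53] -0.69 w 0.02
```

View pics/last.png

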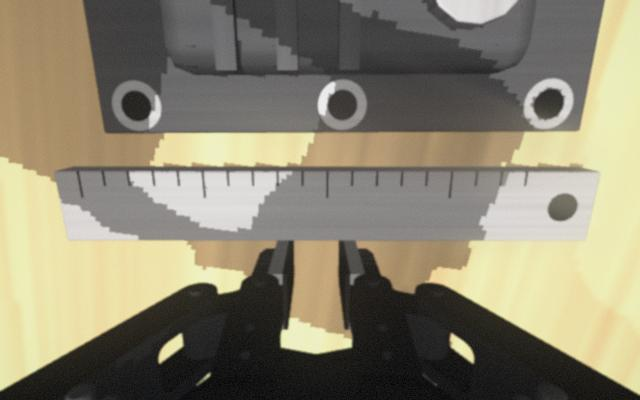

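The bar (rows 168–240) is in contact with the fingers and still parallel; the flange edge is at row 131, so about 15 mm of gap remains.

Emit:
apply_moves(xyz=[[0.006,0,0],[0.006,0,0],[0.006,0,0],[0.006,0,0]], rot=[[0,0,0],[0,0,0],[0,0,0],[0,0,0]], hand=[-0.53,-0.53,-0.53,-0.53])

```text
clock: 13.08
position: [0.529, -0.0783, 0.004]
ee_rot: [0.0, 0.654, 0.756, -0.0]
contact_force: [-0.2, -2.0, -1.8]
width: 0.0199
gripper_force: 1.2
```

Emit:
apply_moves(xyz=[[0.004,0,0],[0.004,0,0],[0.004,0,0]], rot=[[0,0,0],[0,0,0],[0,0,0]], hand=[-0.53,-0.53,-0.53])

```text
clock: 13.45
position: [0.5285, -0.0748, 0.0039]
ee_rot: [0.0, 0.654, 0.756, -0.0]
contact_force: [1.2, -1.8, -1.1]
width: 0.0201
gripper_force: 1.2
```

Run:
```python
from h import *
im,c=edges(); g=cv2.cvtColor(im,cv2.COLOR_RGB2GRAY)
for u in (120,200,310,420,560): print(u,g[140:200,u].tolist())
F=[]
for i in range(5): get_image("wrist"); cov(status.get_state())
```

```text
t 13.45 cov xy [-0.0086 -0.0908] z 0.0039 head 98.31 tilt [-0.0001  0.    ] Fcov [ 0.95 -1.96] -1.13 w 0.0201
120 [128, 134, 131, 127, 120, 108, 95, 83, 70, 68, 70, 71, 73, 69, 69, 67, 70, 75, 73, 68, 78, 109, 130, 140, 141, 137, 116, 97, 82, 77, 92, 110, 127, 131, 138, 137, 139, 135, 137, 136, 134, 138, 138, 139, 139, 138, 136, 135, 135, 139, 136, 139, 136, 137, 140, 137, 133, 140, 135, 134]
200 [111, 108, 107, 111, 110, 112, 109, 111, 111, 113, 112, 112, 114, 113, 114, 112, 112, 112, 108, 104, 143, 206, 229, 232, 226, 193, 136, 99, 84, 83, 107, 151, 180, 200, 205, 210, 212, 214, 219, 219, 217, 220, 221, 222, 221, 223, 221, 220, 220, 218, 219, 220, 221, 221, 223, 221, 221, 219, 220, 219]
310 [86, 80, 80, 80, 82, 80, 80, 77, 77, 74, 78, 74, 73, 75, 74, 72, 75, 75, 70, 80, 105, 144, 158, 163, 165, 153, 125, 98, 82, 77, 87, 106, 121, 133, 135, 132, 136, 134, 133, 134, 136, 137, 140, 137, 140, 139, 137, 134, 137, 136, 138, 134, 134, 141, 139, 141, 136, 137, 138, 139]
420 [71, 68, 74, 74, 72, 74, 76, 78, 78, 76, 72, 81, 77, 76, 75, 78, 79, 79, 75, 92, 116, 135, 136, 138, 140, 130, 116, 9
[... 298 characters left out ...]
, 124, 109, 111, 119, 151, 182, 199, 208, 205, 206, 208, 209, 210, 209, 211, 210, 211, 208, 213, 210, 212, 213, 214, 215, 212, 208, 192, 154, 121, 108, 109, 111, 111]
t 13.55 cov xy [-0.0086 -0.0907] z 0.0039 head 98.31 tilt [0.0001 0.    ] Fcov [-0.02 -2.01] -2.08 w 0.0202
t 13.6 cov xy [-0.0086 -0.0907] z 0.0039 head 98.3 tilt [ 0.0002 -0.0001] Fcov [ 0.3  -1.32] -0.36 w 0.02
t 13.65 cov xy [-0.0086 -0.0907] z 0.0039 head 98.3 tilt [ 0.0003 -0.0001] Fcov [-0.18 -0.92] -0.83 w 0.02
t 13.7 cov xy [-0.0086 -0.0907] z 0.0039 head 98.3 tilt [ 0.0003 -0.    ] Fcov [-0.38 -1.62] -0.5 w 0.0201
t 13.75 cov xy [-0.0086 -0.0907] z 0.004 head 98.3 tilt [0.0002 0.    ] Fcov [ 0.77 -1.25] -0.71 w 0.0201
```

Emit:
apply_moves(xyz=[[0.003,0,0],[0.003,0,0],[0.003,0,0]], rot=[[0,0,0],[0,0,0],[0,0,0]], hand=[-0.53,-0.53,-0.53])

```text
clock: 14.12
position: [0.5282, -0.0723, 0.004]
ee_rot: [0.0, 0.654, 0.756, -0.0]
contact_force: [0.6, -3.0, -1.2]
width: 0.0201
gripper_force: 1.3
```

Run:
```python
from h import *
im,c=edges(); g=cv2.cvtColor(im,cv2.COLOR_RGB2GRAY)
for u in (200,310,420): print(u,g[158:185,u].tolist())
for v1,v2 in((170,175),): print(atz(c,310,v1,.016),atz(c,310,v2,.012))
```

```text
t 14.12 cov xy [-0.0085 -0.0883] z 0.004 head 98.31 tilt [-0.0003  0.0001] Fcov [ 0.16 -3.04] -1.25 w 0.0201
200 [115, 112, 111, 114, 113, 112, 109, 110, 97, 84, 79, 85, 108, 147, 183, 200, 207, 210, 213, 214, 218, 216, 221, 221, 222, 221, 223]
310 [79, 77, 74, 73, 74, 72, 74, 63, 67, 77, 77, 80, 88, 105, 123, 133, 134, 134, 134, 136, 134, 140, 137, 136, 138, 138, 136]
420 [77, 78, 75, 79, 73, 76, 75, 76, 72, 80, 80, 83, 92, 105, 118, 126, 128, 127, 131, 128, 129, 132, 133, 132, 130, 134, 135]
[ 0.51865158 -0.03032258  0.016     ] [ 0.51897616 -0.03308628  0.012     ]
```

Emit:
apply_moves(xyz=[[0.0015,0,0],[0.0015,0,0],[0.0015,0,0]], rot=[[0,0,0],[0,0,0],[0,0,0]], hand=[-0.53,-0.53,-0.53])

```text
clock: 14.55
position: [0.5279, -0.0709, 0.004]
ee_rot: [0.0, 0.654, 0.756, -0.0]
contact_force: [0.6, -2.6, -1.1]
width: 0.0199
gripper_force: 1.3
```

Emit:
apply_moves(xyz=[[0.001,0,0],[0.001,0,0]], rot=[[0,0,0],[0,0,0]], hand=[-0.53,-0.53])

```text
clock: 14.8
position: [0.5279, -0.0704, 0.004]
ee_rot: [0.0, 0.654, 0.757, -0.0]
contact_force: [0.2, -2.8, -0.7]
width: 0.02
gripper_force: 1.6
```

Run:
```python
from h import *
im,c=edges(); g=cv2.cvtColor(im,cv2.COLOR_RGB2GRAY)
for u in (200,310,420): print(u,g[158:185,u].tolist())
for i in range(3): get_image("wrist"); cov(status.get_state())
```

```text
t 14.8 cov xy [-0.0085 -0.0864] z 0.004 head 98.32 tilt [-0.0004  0.0001] Fcov [-0.2  -2.81] -0.7 w 0.02
200 [112, 109, 116, 114, 114, 115, 115, 114, 115, 110, 108, 111, 105, 112, 146, 188, 202, 210, 212, 216, 216, 218, 219, 222, 222, 222, 221]
310 [73, 74, 73, 75, 75, 72, 75, 74, 71, 70, 74, 70, 70, 85, 113, 129, 132, 133, 138, 134, 136, 136, 136, 139, 136, 136, 138]
420 [77, 75, 78, 76, 79, 80, 74, 77, 79, 81, 76, 75, 74, 91, 114, 125, 130, 128, 127, 128, 130, 126, 132, 133, 134, 134, 134]
t 14.9 cov xy [-0.0085 -0.0863] z 0.004 head 98.32 tilt [-0.0003  0.0002] Fcov [ 0.48 -3.36] -0.86 w 0.0201
t 14.95 cov xy [-0.0085 -0.0863] z 0.004 head 98.31 tilt [-0.0002  0.0001] Fcov [ 0.03 -3.08] -1.14 w 0.0203
t 15.0 cov xy [-0.0085 -0.0863] z 0.004 head 98.32 tilt [-0.0003  0.0001] Fcov [-0.07 -3.74] -0.38 w 0.0198
```

Emit:
apply_moves(xyz=[[0.0007,0,0],[0.0007,0,0]], rot=[[0,0,0],[0,0,0]], hand=[-0.53,-0.53])

```text
clock: 15.25
position: [0.5279, -0.0701, 0.004]
ee_rot: [0.0, 0.654, 0.757, -0.0]
contact_force: [1.0, -3.8, -1.0]
width: 0.0202
gripper_force: 2.0
```

Run:
```python
from h import *
for i in range(4): cov(status.get_state()); get_image("wrist")
```

```text
t 15.25 cov xy [-0.0084 -0.0861] z 0.004 head 98.32 tilt [-0.0005  0.0003] Fcov [ 0.41 -3.86] -1.04 w 0.0202
t 15.3 cov xy [-0.0084 -0.086 ] z 0.004 head 98.33 tilt [-0.0005  0.0003] Fcov [-0.13 -5.46] -1.25 w 0.0201
t 15.35 cov xy [-0.0084 -0.0861] z 0.004 head 98.32 tilt [-0.0005  0.0004] Fcov [-0.59 -3.73] -2.5 w 0.0201
t 15.4 cov xy [-0.0084 -0.086 ] z 0.004 head 98.32 tilt [-0.0005  0.0003] Fcov [ 0.18 -4.35] -0.48 w 0.02
```

Emit:
apply_moves(xyz=[[0.0007,0,0],[0.0007,0,0],[0.0007,0,0]], rot=[[0,0,0],[0,0,0],[0,0,0]], hand=[-0.53,-0.53,-0.53])

```text
clock: 15.82
position: [0.528, -0.07, 0.004]
ee_rot: [0.001, 0.654, 0.757, -0.0]
contact_force: [0.4, -6.4, -1.9]
width: 0.0201
gripper_force: 3.3
```

Run:
```python
from h import *
for i in range(4): cov(status.get_state()); im,c=cam("wrist")
g=cv2.cvtColor(im,cv2.COLOR_RGB2GRAY)
for u in (120,200,310,420,560): print(u,g[160:182,u].tolist())
```

```text
t 15.82 cov xy [-0.0084 -0.086 ] z 0.004 head 98.35 tilt [-0.0015  0.0004] Fcov [-0.46 -6.35] -1.92 w 0.0201
t 15.88 cov xy [-0.0084 -0.086 ] z 0.004 head 98.35 tilt [-0.0015  0.0004] Fcov [-0.28 -6.38] -1.78 w 0.0202
t 15.93 cov xy [-0.0084 -0.086 ] z 0.004 head 98.35 tilt [-0.0015  0.0004] Fcov [-0.01 -6.17] -1.54 w 0.0206
t 15.97 cov xy [-0.0084 -0.086 ] z 0.004 head 98.35 tilt [-0.0014  0.0004] Fcov [ 1.14 -6.36] -1.77 w 0.0203
120 [69, 72, 66, 71, 74, 72, 74, 73, 70, 71, 74, 68, 69, 96, 119, 135, 134, 142, 136, 136, 137, 139]
200 [112, 113, 114, 114, 115, 115, 114, 111, 112, 113, 113, 105, 113, 150, 186, 204, 210, 209, 208, 211, 213, 217]
310 [72, 75, 74, 74, 76, 75, 71, 72, 74, 70, 67, 69, 85, 120, 130, 132, 137, 135, 136, 136, 136, 141]
420 [79, 76, 77, 81, 74, 74, 76, 75, 79, 74, 72, 77, 90, 114, 130, 127, 125, 126, 130, 132, 131, 130]
560 [134, 127, 131, 126, 126, 126, 127, 124, 128, 121, 121, 141, 178, 202, 210, 206, 206, 209, 207, 210, 210, 208]
```

Emit:
apply_moves(xyz=[[0.0008,0,0],[0.0008,0,0],[0.0008,0,0],[0,0,0]], rot=[[0,0,0],[0,0,0],[0,0,0],[0,0,0]], hand=[-0.53,-0.53,-0.53,-0.53])

```text
clock: 16.52
position: [0.528, -0.0699, 0.0041]
ee_rot: [0.001, 0.654, 0.757, -0.001]
contact_force: [0.4, -8.1, -2.2]
width: 0.0203
gripper_force: 4.2
```

Run:
```python
from h import *
for i in range(4): cov(status.get_state()); im,c=cam("wrist")
```

```text
t 16.52 cov xy [-0.0083 -0.0859] z 0.0041 head 98.38 tilt [-0.0026  0.0005] Fcov [-0.73 -8.04] -2.18 w 0.0203
t 16.57 cov xy [-0.0083 -0.0859] z 0.004 head 98.38 tilt [-0.0026  0.0005] Fcov [-0.67 -8.72] -1.5 w 0.0202
t 16.62 cov xy [-0.0083 -0.086 ] z 0.004 head 98.38 tilt [-0.0026  0.0005] Fcov [-0.2  -9.17] -1.65 w 0.0195
t 16.68 cov xy [-0.0084 -0.0859] z 0.004 head 98.37 tilt [-0.0026  0.0004] Fcov [ 0.31 -8.4 ] -1.52 w 0.0198
```

Emit:
apply_moves(xyz=[[0.0007,0,0],[0.0007,0,0],[0,0,0],[0,0,0],[0,0,0],[0,0,0],[0,0,0],[0,0,0]], rot=[[0,0,0],[0,0,0],[0,0,0],[0,0,0],[0,0,0],[0,0,0],[0,0,0],[0,0,0]], hand=[-0.53,-0.53,-0.53,-0.53,-0.53,-0.53,-0.53,-0.53])

```text
clock: 17.73
position: [0.528, -0.0699, 0.004]
ee_rot: [0.001, 0.653, 0.757, -0.001]
contact_force: [0.7, -9.8, -2.3]
width: 0.0199
gripper_force: 4.8
```

Run:
```python
from h import *
F=[]
for i in range(8): F.append(status.get_state()["contact_force"]); im,c=cam("wrist")
print(np.mean(F,0)); cov(status.get_state()); save(im,"pics/press.png")
```

```text
[ 0.37060553 -9.38794537 -2.20213655]
t 18.12 cov xy [-0.0083 -0.0859] z 0.0041 head 98.39 tilt [-0.0032  0.0005] Fcov [ -0.75 -10.17] -2.61 w 0.0203
```

View pics/press.png

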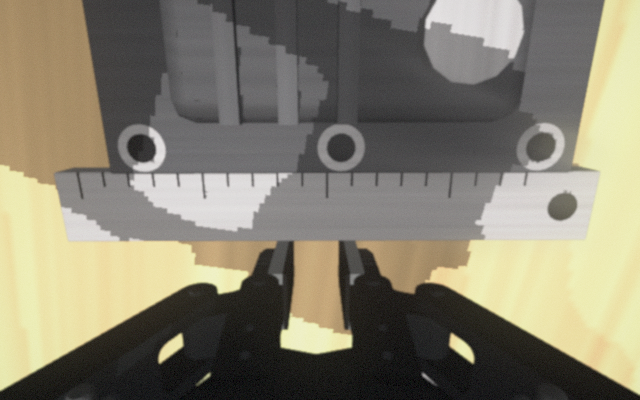

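Row 172: bar flush along the whole flange, no gap. It bore about 7.5 N over drag for more than 1 s. Back off gently and lift.

Emit:
apply_moves(xyz=[[-0.003,0,0],[-0.004,0,0],[-0.006,0,0],[-0.01,0,0],[-0.015,0,0],[0,0,-0.03],[0,0,-0.1],[0,0,-0.15]], rot=[[0,0,0],[0,0,0],[0,0,0],[0,0,0],[0,0,0],[0,0,0],[0,0,0],[0,0,0]], hand=[-0.53,-0.53,-0.53,-0.53,-0.53,-0.53,-0.53,-0.53])

```text
clock: 19.12
position: [0.528, -0.079, 0.0882]
ee_rot: [-0.001, 0.654, 0.756, -0.001]
contact_force: [1.1, 0.1, 0.4]
width: 0.02
gripper_force: 0.0
```

Emit:
apply_moves(xyz=[[0,0,-0.1],[0,0,0],[0,0,0]], rot=[[0,0,0],[0,0,0],[0,0,0]], hand=[-0.53,-0.53,-0.53])

```text
clock: 19.5
position: [0.5285, -0.0792, 0.1177]
ee_rot: [-0.0, 0.654, 0.756, -0.0]
contact_force: [-0.5, -0.6, -0.0]
width: 0.0203
gripper_force: 0.0
```

Run:
```python
from h import *
im,c=cam("wrist"); cov(status.get_state())
g=cv2.cvtColor(im,cv2.COLOR_RGB2GRAY)
# flange / bar boundary: in world at both heights, sampled along the bar
h=np.radians(8.2); C=np.array([.524,.0163]); ax=np.array([np.cos(h),np.sin(h)]); n=np.array([-np.sin(h),np.cos(h)])
for x in(-.07,-.035,.0,.035,.07):
    # profile across the joint, at z=12mm, -70..-36mm in 1 mm steps
    P=[C+ax*x+n*y for y in np.arange(-.054,-.036,.001)]
    print(x,[int(g[int(round(v)),int(round(u))]) for u,v in (proj(c,[*p,.012]) for p in P)])
```

```text
t 19.55 cov xy [-0.0095 -0.095 ] z 0.1171 head 98.31 tilt [ 0.0009 -0.0019] Fcov [0.4 0.1] -1.12 w 0.0201
-0.07 [221, 221, 219, 220, 223, 219, 218, 223, 219, 188, 116, 113, 141, 165, 214, 227, 230, 231]
-0.035 [221, 218, 217, 201, 183, 185, 186, 182, 179, 145, 114, 118, 122, 124, 123, 120, 120, 116]
0.0 [138, 140, 137, 134, 134, 137, 133, 130, 131, 124, 108, 126, 144, 139, 121, 67, 59, 59]
0.035 [132, 136, 135, 132, 120, 107, 106, 105, 98, 93, 81, 80, 81, 77, 77, 76, 76, 76]
0.07 [141, 140, 143, 140, 138, 139, 139, 141, 135, 134, 104, 92, 90, 96, 103, 129, 135, 142]
```

The bar meets the flange directly at all five sampled points, with no gap, and the arm is clear.

```bash
python3 -c "
from rig import job
print(job.sign_off())"
```

```text
the job is handed in; nothing more can be done
None
```

I slid the straightedge home along the cover's clear long side, and the camera shows no gap to the flange at any of five points checked. It bore on the flange with about 7.5 N over drag for more than a second; I then released it, backed the arm clear and handed in the job at about 20 s, with no verdict returned.

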